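Step the spice trays into a zigzag stack

ROBOT

A 7-joint arm with a two-finger parallel gripper is mounted at the origin on the work surface. World frame = base frame: x ahead of the robot, y to its left, z up, the work surface at z = 0. Lengths are in mm, angles in degrees, forces in N, time in s.
With the tool pointing down it reaches from about 400 to 925 mm from the base axis. Payload 4.1 kg.
Tool frame: the origin (TCP) lies midway between the tips of the shut fingers; the grasp point (between the pads) lies 19 mm behind it; z points along the fingers, y is the direction in which the jaws open and shut (so a half turn about z gives the same grasp; the last joint's range is limited). The gripper opens to 85 mm and grips with 20 to 120 N. Pads are 22 mm wide; open, the fingers measure 114 mm over their backs; the gripper's body (76 mm by 85 mm) begins 54 mm behind the grasp point. The pads swing forward as they close: fully open they stand 13 mm farther back than shut.
Start: joints at [65.947, 22.827, 2.584, 88.041, -1.071, 69.15, -2.905], TCP at [204.999, -616.862, 231.347] pointing down, gripper open.
Joint ranges: [-161.44, 161.44], [-28.35, 127.94], [-78.24, 83.42], [0, 140.83], [-78.03, 258.03], [13.02, 114.36], [-168.23, 168.23]. Speed limits (degrees/s): [147.25, 147.25, 180, 180, 180, 180, 180].

INTERFACE

Orientations are given as a 3x3 rotation matrix whose columns are the frame's x, y, z axes.
In Python, from workcell import robot gives the robot as it stands.
- The arm moves only by the tool apply_moves, never from a script. Its argument "moves" is a list of rows, each an object of numbers: "x", "y", "z": the shift along the tool's x, y, z in m; "rx", "ry", "rz": the turn, a rotation vector about the tool's x, y, z in rad. In form: [{"x": .., "y": .., "z": .., "rx": .., "ry": .., "rz": ..}, ...]. A call has 1 to 12 rows; each row shifts and turns the commanded pose from where the row before left it, along the tool's axes as they then stand; what a row does not reach is not made up. A row lasts 1/12 s, in which the tool goes at most 41.7 mm and 7.16 degrees, less where a joint would pass 70% of its speed; a pose out of reach is approached as far as the arm can. A call with a gripper value outside its range is refused whole. "gripper" is the opening, from -1 (shut) to 1 (fully open), set as the call begins (left out, the last holds). The fingers move at their own pace and stop on an object; "newtons" is the grip in N (left out, the last holds). Time passes only in rows, so rows that do not move let the fingers close. It gives the time, the measured TCP pose, the force and the opening at its end, in the units of the state.
- robot.sense(): the state, without advancing time (a new reading comes with each control period).
- robot.read_camera(name): name is "scene" or "side" or "wrist"; returns (picture, depth): 384x512x3 uint8, blue, green, red; 384x512 float32, mm along the optical axis (not along the pixel's ray), 0 where there is no reading.
- robot.get_calibration(name): a dict with "K" (3x3 intrinsics, pixels), "origin" and "orientation" of the camera in the world; the wrist camera has in their place "hand_eye" (4x4, takes a point from camera to tool coordinates, whose origin is the TCP and whose axes are the flange's). Camera axes: x right, y up, looking along -z (the intrinsics and any distortion apply to the point x, -y, -z); pixel columns grow to the right and rows downward; lengths in mm; the calibration is good to about 2 mm. A picture is of the moment at which its call begins: read the wrist's pose just before it. get_calibration takes no time and is no camera call.
- robot.sign_off(): hands the job in, once; it reports no verdict.
The state is a dict: "time_s": time; "q": joint angles; "joint_velocities": joint speeds; "effort": joint torques, N m; "tool_pos": TCP position; "eef_rot": TCP orientation; "force": force on the tool from outside, world axes, zero at the start; "wrist_torque": the same for the moment, N m; "opening": finger opening in mm.
Only numpy, scipy, OpenCV 4.12 (cv2) and the standard library are available. Lean on these libraries where they do the work, as an engineer would, in place of code of your own. Each camera call takes 0.05 s, during which the arm holds its last target. There are 200 camera calls.

TASK

Build the three spice trays into a zigzag stack so that each has one end you can reach into: the grey tray on the plywood tray, which stays where it is, and the orange tray on the grey one. Lower each tray (no dropping) centred onto the one below so that its feet hang inside, let go, then push it lengthwise until its foot comes up squarely against the yellow sprung stop bar, feeling for it since the bars are set differently each time: the grey tray away from the salt shaker, the orange one back towards it. At the end both trays must still press on their bars, and the salt shaker, honey jar and scoop must be left alone.

Things in the scene. Friction and masses are not known exactly. Their poses are not given: they have to be found in the camera images.
- base_tray: Bottom tray, plywood with green tins, 2.3 kg, loose; slides if pushed with about 14 N or more. All trays alike: outside 116 (x) by 160 (y) by 65 mm high, walls 8 thick with flat tops, inside 100 by 144, floor 16 above the soles. Origin at its middle at sole level; z up, y along its length, within 0.25 rad of world y.
- base_bar (a point): Middle of the top of the bottom tray's carrying bar. Each tray has one: 12 mm thick in y, at y = 0, running along x from wall to wall, top 51 mm above the soles. 44 mm is clear of things on either side of it, down to the floor; beyond, at both ends, stand small fixed tins, lower than the bar.
- base_foot (a point): Middle of the sole of the bottom tray's foot at y = +33 mm. Each tray has two feet under its floor, at y = -33 and +33: 92 mm long in x, 8 thick, soles 10 mm below the tray's underside. Set on another tray, the underside rests on the wall tops (soles 55 mm above those below), feet hanging inside with 4 mm play each way in x.
- base_stop_a: Guide of the yellow stop bar in the +y end of the bottom tray; this pose is the tray's own (origin at its middle, sole level) and does NOT tell where the bar is set. The bar runs along x, 84 mm long, 4 thick, 54 to 63 mm above the soles. It meets the foot of a tray above pushed 11 to 27 mm off centre towards it, then yields 2.5 mm on a light spring (0.25 to 0.5 N) to a hard stop.
- base_stop_b: The same in the -y end of the bottom tray, set independently. Pose again the tray's own.
- grey_stop_a: The same in the +y end of the grey tray, set independently. Pose the grey tray's own (middle, sole level).
- grey_stop_b: The same in the -y end of the grey tray, set independently. Pose the grey tray's own.
- grey_tray_mid (a point): Grey tray, about 0.95 kg, red tins, shaped like the bottom tray. Point at its middle, half-way up (32.5 mm above the soles, 18.5 below the bar's top), axes as the bottom tray's. Starts on the shelf left or right of the bottom tray, yaw within 0.5 rad. On the bottom tray it slides at about 4 to 7 N.
- orange_tray_mid (a point): Orange tray, about 0.28 kg, blue tins, shaped like the bottom tray; point and axes as for the grey tray. Starts on the other side, yaw within 0.5 rad. On the grey tray it slides at about 1 to 2.3 N; pushed with about 5 N or more against the stop it shifts the grey tray beneath.
- salt_mid (a point): Salt shaker, glass with a steel top, 48 mm across, 90 mm high; point at its centre, half-way up. It stands behind the bottom tray (as seen from the robot), by its left or right end, and shows which way the trays are stepped.
- honey_jar: Honey jar, amber glass with brass lid, 62 mm across, 85 mm high, origin at its base; stands behind the other end of the bottom tray.
- scoop: Stainless steel scoop, 165 mm long, 48 mm high, lying between shaker and jar, behind the bottom tray; origin under the junction of cup and handle.
Not all that is in view belongs to the job. Leave any purple look-alike of the part that bears orange_tray_mid alone.

How it is judged:
By the outcome, as a careful person would: the job done as asked, in the order asked, and still so for the second after the job is handed in, with the robot touching nothing.
It also fails if it takes over 72 s, if anything falls off the work surface, if the arm or the gripper's body presses on something with over 40 N, if the wrist force passes 120 N, or if a joint passes its speed limit or range.

## Working session

There is one attempt and no reset: what is moved stays moved. The work goes in short steps, Python scripts to look and compute and a tool call to move; the robot and the scene stay as the last step left them, time stands still between calls to the robot, and variables do not carry over. Pictures are saved under pics/ and viewed, about 8 in all and at most 12, crops included, and the job is handed in when it is done.

Besides the shell and the picture viewer there is one more tool, called after "Call:" as name(argument=value, ...), one argument or row to a line, values as JSON. apply_moves: Moves the arm, as the interface text tells. Its arguments: {"type":"object","properties":{"moves":{"type":"array"},"gripper":{"type":"number"},"newtons":{"type":"number"}},"required":["moves"]}

```bash
mkdir -p pics; ls
python3 - <<'E'
from workcell import robot
import cv2,numpy as np
np.set_printoptions(precision=3,suppress=True)
s=robot.sense();print(s)
for n in ["scene","side"]:
    p,d=robot.read_camera(n);cv2.imwrite(f"pics/{n}0.png",p);np.savez(f"{n}0.npz",p=p,d=d)
    print(robot.get_calibration(n), d.min(),d.max(),(d>0).mean())
print(robot.get_calibration("wrist"))
a=cv2.imread("pics/scene0.png");
E
```

```text
pics
{'time_s': 0.0, 'q': array([65.947, 22.87 ,  2.579, 88.114, -1.07 , 69.151, -2.904]), 'joint_velocities': array([ 0.017,  0.057,  0.032,  0.005, -0.063, -0.012,  0.086]), 'effort': array([ -0.001, -47.512,   1.365, -25.421,   0.012,   0.009,  -0.   ]), 'tool_pos': array([ 204.786, -616.225,  230.288]), 'eef_rot': array([[ 0.949,  0.315, -0.001],
       [ 0.315, -0.949,  0.002],
       [-0.   , -0.002, -1.   ]]), 'force': array([ 0.924,  0.153, -0.624]), 'wrist_torque': array([0.016, 0.034, 0.01 ]), 'opening': 85.62376117865324}
{'K': array([[347.039,   0.   , 254.39 ],
       [  0.   , 347.039, 191.718],
       [  0.   ,   0.   ,   1.   ]]), 'origin': array([1004.642, -200.493,  765.335]), 'orientation': array([[ 0.377, -0.736,  0.563],
       [ 0.926,  0.295, -0.235],
       [ 0.007,  0.61 ,  0.793]])} 0.0 2305.3928 0.9957529703776041
{'K': array([[378.536,   0.   , 246.929],
       [  0.   , 378.536, 192.24 ],
       [  0.   ,   0.   ,   1.   ]]), 'origin': array([ 60.05 , 617.022, 612.751]), 'orientation': array([[-0.823,  0.347, -0.449],
       [-0.567, -0.495,  0.658],
       [ 0.007,  0.796,  0.605]])} 0.0 2257.7788 0.9958902994791666
{'K': array([[279.96 ,   0.   , 259.362],
       [  0.   , 279.96 , 188.668],
       [  0.   ,   0.   ,   1.   ]]), 'hand_eye': array([[  -0.001,    0.956,    0.295,   74.571],
       [   1.   ,    0.001,    0.   ,   -0.318],
       [   0.   ,    0.295,   -0.956, -143.108],
       [   0.   ,    0.   ,    0.   ,    1.   ]])}
```

View pics/scene0.png

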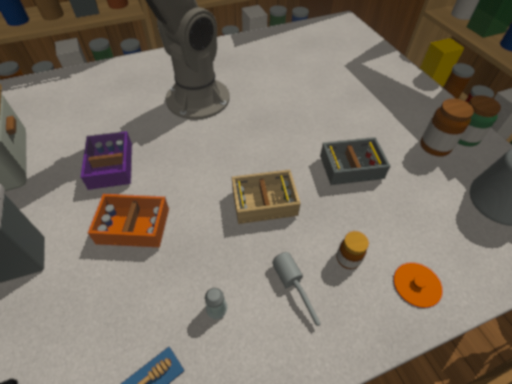

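View pics/side0.png

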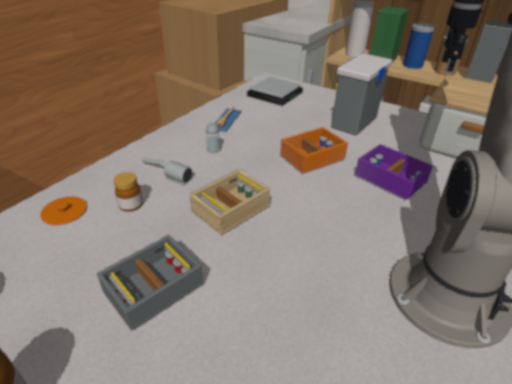

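The scene view shows the orange tray at (128,220), plywood base at (266,196), grey at (354,160), salt at (215,302), honey at (351,250) and scoop at (290,280). The purple tray at (107,160) is the decoy. The target is the orange one, with the blue tins. The salt shaker is at the -y end, so grey goes to +y and orange to -y.

```bash
cat > h.py <<'E'
from workcell import robot
import cv2,numpy as np
np.set_printoptions(precision=2,suppress=True)
def world(d,K,o,R):
    v,u=np.mgrid[:d.shape[0],:d.shape[1]]
    P=np.stack([(u-K[0,2])/K[0,0]*d,-(v-K[1,2])/K[1,1]*d,-d],-1)
    return P@R.T+o
def wristcal(s):
    c=robot.get_calibration("wrist");H=c["hand_eye"];R=s["eef_rot"]
    return c["K"],R@H[:3,3]+s["tool_pos"],R@H[:3,:3]
def project(X,K,o,R):
    c=(np.asarray(X,float)-o)@R
    return np.stack([K[0,2]+K[0,0]*c[...,0]/-c[...,2],K[1,2]-K[1,1]*c[...,1]/-c[...,2]],-1)
def onplane(uv,z,K,o,R):
    uv=np.atleast_2d(uv).astype(float)
    r=np.stack([(uv[:,0]-K[0,2])/K[0,0],-(uv[:,1]-K[1,2])/K[1,1],-np.ones(len(uv))],-1)@R.T
    return o+r*((z-o[2])/r[:,2])[:,None]
E
python3 - <<'E'
from h import *
for n in ["scene","side"]:
    f=np.load(n+"0.npz");c=robot.get_calibration(n)
    W=world(f["d"],c["K"],c["origin"],c["orientation"])
    z=W[...,2]
    t=(abs(z)<15)&(f['d']>0)&(W[...,0]>350)&(W[...,0]<800)&(abs(W[...,1])<400); print(n,"table z",np.median(z[t]),z[t].std())
    m=((z>20)&(z<110)&(W[...,0]>300)&(W[...,0]<900)&(abs(W[...,1])<480)).astype(np.uint8)
    k,L,st,ce=cv2.connectedComponentsWithStats(m)
    for i in range(1,k):
        if st[i,4]<80: continue
        s=L==i; P=W[s]; hi=np.percentile(P[:,2],95); T=P[P[:,2]>(hi-9)]
        r=cv2.minAreaRect(T[:,:2].astype(np.float32)); print(ce[i],st[i,4],"ztop",hi,"rect",np.round(np.array(sum([list(r[0]),list(r[1]),[r[2]]],[])),1),f["p"][s].mean(0))
E
```

```text
scene table z -0.8901180405845253 2.989095107021562
[354.46 159.14] 2056 ztop 63.92221769322509 rect [486.7 320.3 161.2 119.5  76.9] [56.75 67.46 70.84]
[115.97 176.53] 317 ztop 63.998362385403055 rect [ 306.6 -316.5   64.1   12.1   88.8] [71.56 35.79 60.3 ]
[265.38 194.84] 2151 ztop 64.64011420193458 rect [508.7  35.  159.9 119.2  77.5] [ 65.12  95.43 112.12]
[128.05 219.1 ] 2685 ztop 65.03629764894852 rect [ 454.1 -304.2  161.5  118.5   65.1] [ 37.32  67.91 115.33]
[353.01 248.01] 830 ztop 85.24850819802136 rect [734.4 160.9  52.7  53.4  72.7] [ 42.83  92.45 123.67]
[292.6  277.88] 886 ztop 47.646772437702566 rect [713.1   3.6  66.5  38.7   3.6] [108.39 113.59 111.46]
[215.02 301.74] 501 ztop 88.9015020482683 rect [ 733.  -174.3   32.4   32.9   42.8] [ 97.87 102.94  99.25]
[156.59 370.17] 289 ztop 31.526858648539154 rect [ 812.  -323.3   22.1   67.7   23.1] [ 70.65 104.11 129.08]
side table z -2.3025222902459745 3.974341219414516
[211.96 135.35] 294 ztop 86.33228845087282 rect [ 725.3 -166.6   31.3   28.7   77.5] [138.22 138.4  133.02]
[312.92 147.41] 1781 ztop 62.7469790719947 rect [ 449.6 -299.8  164.2  119.8   64.6] [ 39.07  83.78 143.8 ]
[171.98 168.14] 450 ztop 45.85158631150578 rect [709.9   9.5  68.6  33.8   3.2] [135.05 134.91 133.78]
[228.81 198.98] 2725 ztop 62.97730567801925 rect [505.8  37.7 162.7 119.9  77.7] [ 88.36 120.72 139.2 ]
[126.35 188.86] 775 ztop 83.45836040010587 rect [729.9 165.   52.3  54.4  41.6] [ 72.82 111.17 140.41]
[149.15 278.71] 4372 ztop 63.21687066916134 rect [483.6 323.  160.  118.7  76.5] [81.53 90.28 93.64]
```

Call:
apply_moves(
  moves=[
    {"rz":0.11},
    {"rz":0.11},
    {"rz":0.11},
    {"rz":0.11},
    {"rz":0.11},
    {"x":0.035,"y":-0.02},
    {"x":0.035,"y":-0.02},
    {"x":0.035,"y":-0.02},
    {"x":0.035,"y":-0.02},
    {"x":0.035,"y":-0.02},
    {"x":0,"y":-0.04},
    {"x":0,"y":-0.04},
  ],
  gripper=0.2,
)

```text
invalid input at $.moves[0]: expected keys x, y, z, rx, ry, rz
```

Call:
apply_moves(
  moves=[
    {"y":-0.039},
    {"y":-0.039},
    {"y":-0.039},
    {"y":-0.039},
    {"y":-0.039},
    {"y":-0.039},
    {"y":-0.039},
    {"y":-0.039},
    {"y":-0.039},
    {"y":-0.039},
    {"y":-0.039},
    {"y":-0.039},
  ],
)

```text
invalid input at $.moves[0]: expected keys x, y, z, rx, ry, rz
```

Call:
apply_moves(
  moves=[
    {"x":0,"y":0,"z":0,"rx":0,"ry":0,"rz":0.11},
    {"x":0,"y":0,"z":0,"rx":0,"ry":0,"rz":0.11},
    {"x":0,"y":0,"z":0,"rx":0,"ry":0,"rz":0.11},
    {"x":0,"y":0,"z":0,"rx":0,"ry":0,"rz":0.11},
    {"x":0,"y":0,"z":0,"rx":0,"ry":0,"rz":0.11},
    {"x":0.034,"y":-0.02,"z":0,"rx":0,"ry":0,"rz":0},
    {"x":0.034,"y":-0.02,"z":0,"rx":0,"ry":0,"rz":0},
    {"x":0.034,"y":-0.02,"z":0,"rx":0,"ry":0,"rz":0},
    {"x":0.034,"y":-0.02,"z":0,"rx":0,"ry":0,"rz":0},
    {"x":0.034,"y":-0.02,"z":0,"rx":0,"ry":0,"rz":0},
    {"x":0,"y":-0.038,"z":0,"rx":0,"ry":0,"rz":0},
    {"x":0,"y":-0.038,"z":0,"rx":0,"ry":0,"rz":0},
  ],
  gripper=0.2,
)

```text
time_s: 1.1
tool_pos: [412.8, -482.3, 229.4]
eef_rot: [[0.974, -0.225, -0.001], [-0.225, -0.974, 0.002], [-0.001, -0.001, -1.0]]
force: [-0.3, 0.6, -0.9]
opening: 51.2
```

Call:
apply_moves(
  moves=[
    {"x":0,"y":-0.038,"z":0,"rx":0,"ry":0,"rz":0},
    {"x":0,"y":-0.038,"z":0,"rx":0,"ry":0,"rz":0},
    {"x":0,"y":-0.038,"z":0,"rx":0,"ry":0,"rz":0},
    {"x":0,"y":-0.038,"z":0,"rx":0,"ry":0,"rz":0},
    {"x":0,"y":-0.038,"z":0,"rx":0,"ry":0,"rz":0},
    {"x":0,"y":-0.038,"z":0,"rx":0,"ry":0,"rz":0},
    {"x":0,"y":-0.038,"z":0,"rx":0,"ry":0,"rz":0},
    {"x":0,"y":-0.038,"z":0,"rx":0,"ry":0,"rz":0},
    {"x":0,"y":-0.038,"z":0,"rx":0,"ry":0,"rz":0},
    {"x":0,"y":-0.038,"z":0,"rx":0,"ry":0,"rz":0},
    {"x":0,"y":-0.038,"z":0,"rx":0,"ry":0,"rz":0},
    {"x":0,"y":-0.038,"z":0,"rx":0,"ry":0,"rz":0},
  ],
)

```text
time_s: 2.1
tool_pos: [513.8, -38.2, 231.1]
eef_rot: [[0.974, -0.227, -0.0], [-0.227, -0.974, -0.0], [-0.0, 0.0, -1.0]]
force: [-0.0, -0.7, 0.3]
opening: 51.0
```

Call:
apply_moves(
  moves=[
    {"x":-0.01,"y":-0.035,"z":0,"rx":0,"ry":0,"rz":0},
    {"x":-0.01,"y":-0.035,"z":0,"rx":0,"ry":0,"rz":0},
    {"x":0,"y":0,"z":0,"rx":0,"ry":0,"rz":0},
    {"x":0,"y":0,"z":0,"rx":0,"ry":0,"rz":0},
  ],
)

```text
time_s: 2.43
tool_pos: [510.0, 35.4, 231.0]
eef_rot: [[0.975, -0.221, -0.001], [-0.221, -0.975, 0.0], [-0.001, -0.0, -1.0]]
force: [0.4, -0.1, 0.7]
opening: 51.3
```

```bash
cat >> h.py <<'E'
def look(name,zlo=56,zhi=72):
    s=robot.sense();p,d=robot.read_camera("wrist");cv2.imwrite(f"pics/{name}.png",p);cal=wristcal(s)
    np.savez(name+".npz",p=p,d=d,K=cal[0],o=cal[1],R=cal[2])
    W=world(d,*cal);m=((W[...,2]>zlo)&(W[...,2]<zhi)&(d>0)).astype(np.uint8)
    k,L,st,_=cv2.connectedComponentsWithStats(m)
    for i in range(1,k):
        if st[i,4]>1500:
            T=W[L==i];r=cv2.minAreaRect(T[:,:2].astype(np.float32));print("comp",st[i],np.median(T[:,2]),"rect",np.round([*r[0],*r[1],r[2]],2))
    print("tcp",s["tool_pos"],"yaw",np.degrees(np.arctan2(s["eef_rot"][1,0],s["eef_rot"][0,0])),"F",s["force"],"q",s["q"])
    return p,d,cal,W,s
E
python3 -c "
from h import *
look('w1')"
```

```text
comp [ 185  122  148  100 3786] 65.17613283039088 rect [505.83  36.52 160.44 116.45  77.38]
comp [   0  194  112   89 2594] 64.7925661436116 rect [482.54 313.52 144.48 116.77  76.29]
tcp [510.02  35.43 231.02] yaw -12.79689938948833 F [ 0.41 -0.15  0.66] q [   5.15    9.11  -15.55  106.37    2.66   64.9  -114.14]
```

View pics/w1.png

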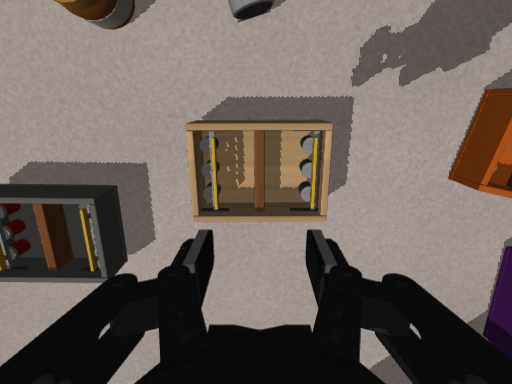

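Call:
apply_moves(
  moves=[
    {"x":-0.011,"y":-0.034,"z":0,"rx":0,"ry":0,"rz":0},
    {"x":-0.011,"y":-0.034,"z":0,"rx":0,"ry":0,"rz":0},
    {"x":-0.011,"y":-0.034,"z":0,"rx":0,"ry":0,"rz":0},
    {"x":-0.011,"y":-0.034,"z":0,"rx":0,"ry":0,"rz":0},
    {"x":-0.011,"y":-0.034,"z":0,"rx":0,"ry":0,"rz":0},
    {"x":-0.011,"y":-0.034,"z":0,"rx":0,"ry":0,"rz":0},
    {"x":-0.011,"y":-0.034,"z":0,"rx":0,"ry":0,"rz":0},
    {"x":-0.011,"y":-0.034,"z":0,"rx":0,"ry":0,"rz":0},
    {"x":0,"y":0,"z":0,"rx":0,"ry":0,"rz":0},
    {"x":0,"y":0,"z":0,"rx":0,"ry":0,"rz":0},
    {"x":0,"y":0,"z":0,"rx":0,"ry":0,"rz":0},
  ],
)

```text
time_s: 3.4
tool_pos: [487.6, 315.4, 230.7]
eef_rot: [[0.973, -0.23, -0.0], [-0.23, -0.973, -0.002], [0.0, 0.002, -1.0]]
force: [1.3, -0.6, -0.6]
opening: 50.9
```

```bash
cat >> h.py <<'E'
def bars(name,c,yaw,zb,flip=1):
    """yellow bars: local y (mm) of the middle in the frame at c,yaw; zb world height of bar top"""
    f=np.load(name+".npz");hsv=cv2.cvtColor(f["p"],cv2.COLOR_BGR2HSV)
    m=cv2.inRange(hsv,(20,150,90),(33,255,255))
    k,L,st,_=cv2.connectedComponentsWithStats(m)
    t=np.radians(yaw);R=np.array([[np.cos(t),np.sin(t)],[-np.sin(t),np.cos(t)]])
    for i in range(1,k):
        if st[i,4]<60: continue
        v,u=np.nonzero(L==i);X=onplane(np.c_[u,v],zb,f["K"],f["o"],f["R"])[:,:2];l=(X-c)@R.T
        r=cv2.minAreaRect(l.astype(np.float32));print("yellow",st[i],"local mean",l.mean(0),"y range",np.percentile(l[:,1],[3,97]),np.round([*r[0],*r[1],r[2]],1))
E
python3 -c "
from h import *
look('w2')
bars('w1',(505.8,36.5),-12.6,63)
bars('w2',(484.5,322),-13.3,63)"
```

```text
comp [ 424   34   88  117 2648] 64.99993699879306 rect [513.01  69.35  95.24 116.16  77.36]
comp [ 180  123  148  100 3798] 65.15873382330403 rect [483.92 322.18 160.51 116.16  76.46]
tcp [487.58 315.38 230.65] yaw -13.276104569510977 F [ 1.26 -0.61 -0.59] q [ -16.79   17.17  -25.21   97.23    7.91   67.44 -147.35]
yellow [310 137   8  72 320] local mean [  2.18 -61.82] y range [-64.22 -59.42] [  0.2 -61.8  83.6   5.2   0.1]
yellow [211 138   7  71 219] local mean [ 1.73 51.59] y range [49.95 53.26] [ 0.1 51.6 82.5  3.5  0. ]
yellow [ 80 210  14  62 202] local mean [-83.27 213.58] y range [211.44 215.75] [-84.8 213.6   4.1  83.7  89. ]
yellow [450  52  24  85 558] local mean [  80.81 -219.31] y range [-223.03 -214.63] [  85.5 -218.7   84.     9.1    0.8]
yellow [201 139   7  71 219] local mean [ 1.04 56.93] y range [55.26 58.57] [-0.8 57.1  3.8 82.5 89.7]
yellow [303 139   8  71 307] local mean [  1.09 -59.94] y range [-62.27 -57.63] [ -0.9 -59.9   4.9  82.6  89.8]
```

Call:
apply_moves(
  moves=[
    {"x":-0.005,"y":-0.006,"z":0.03,"rx":0,"ry":0,"rz":0.004},
    {"x":0,"y":0,"z":0.036,"rx":0,"ry":0,"rz":0},
    {"x":0,"y":0,"z":0.036,"rx":0,"ry":0,"rz":0},
    {"x":0,"y":0,"z":0.036,"rx":0,"ry":0,"rz":0},
    {"x":0,"y":0,"z":0.02,"rx":0,"ry":0,"rz":0},
    {"x":0,"y":0,"z":0.02,"rx":0,"ry":0,"rz":0},
    {"x":0,"y":0,"z":0.02,"rx":0,"ry":0,"rz":0},
    {"x":0,"y":0,"z":0.008,"rx":0,"ry":0,"rz":0},
    {"x":0,"y":0,"z":0,"rx":0,"ry":0,"rz":0},
    {"x":0,"y":0,"z":0,"rx":0,"ry":0,"rz":0},
  ],
)

```text
time_s: 4.28
tool_pos: [483.9, 323.4, 25.6]
eef_rot: [[0.972, -0.233, 0.0], [-0.233, -0.972, -0.001], [0.001, 0.001, -1.0]]
force: [0.2, 0.3, 0.8]
opening: 51.0
```

Call:
apply_moves(
  moves=[
    {"x":0,"y":0,"z":0,"rx":0,"ry":0,"rz":0},
    {"x":0,"y":0,"z":0,"rx":0,"ry":0,"rz":0},
    {"x":0,"y":0,"z":0,"rx":0,"ry":0,"rz":0},
    {"x":0,"y":0,"z":0,"rx":0,"ry":0,"rz":0},
    {"x":0,"y":0,"z":0,"rx":0,"ry":0,"rz":0},
    {"x":0,"y":0,"z":0,"rx":0,"ry":0,"rz":0},
  ],
  gripper=-1,
  newtons=80,
)

```text
time_s: 4.78
tool_pos: [483.6, 323.2, 26.6]
eef_rot: [[0.973, -0.232, 0.001], [-0.232, -0.973, -0.002], [0.001, 0.002, -1.0]]
force: [-1.3, -3.9, 7.2]
opening: 10.5
```

Call:
apply_moves(
  moves=[
    {"x":0,"y":0,"z":-0.008,"rx":0,"ry":0,"rz":0},
    {"x":0,"y":0,"z":-0.015,"rx":0,"ry":0,"rz":0},
    {"x":0,"y":0,"z":-0.02,"rx":0,"ry":0,"rz":0},
    {"x":0,"y":0,"z":-0.025,"rx":0,"ry":0,"rz":0},
    {"x":0,"y":0,"z":-0.025,"rx":0,"ry":0,"rz":0},
    {"x":0,"y":0,"z":-0.025,"rx":0,"ry":0,"rz":0},
    {"x":0,"y":0,"z":-0.012,"rx":0,"ry":0,"rz":0},
    {"x":0,"y":0,"z":0,"rx":0,"ry":0,"rz":0},
    {"x":0,"y":0,"z":0,"rx":0,"ry":0,"rz":0},
  ],
)

```text
time_s: 5.53
tool_pos: [482.4, 324.1, 154.4]
eef_rot: [[0.973, -0.231, -0.001], [-0.231, -0.973, -0.001], [-0.001, 0.001, -1.0]]
force: [-0.1, -1.0, -9.6]
opening: 10.4
```

```bash
python3 -c "
from h import *
look('w3',170,215)
bars('w3',(483.9,323),-13.5,63+130)"
```

```text
comp [   48   139   424   208 45320] 191.43026749961786 rect [489.48 322.47 160.83 103.29  76.56]
tcp [482.44 324.12 154.38] yaw -13.347635407700592 F [-0.11 -1.03 -9.59] q [ -18.21   21.34  -25.01  102.05   10.35   58.94 -150.43]
yellow [ 113  183   31  111 1797] local mean [19.87 54.86] y range [51.55 58.14] [17.6 54.9  7.2 50.5 89.4]
yellow [ 382  182   34  117 2000] local mean [ 19.11 -56.66] y range [-60.16 -53.13] [ 16.6 -56.7  53.6   7.5   0.3]
```

View pics/w3.png

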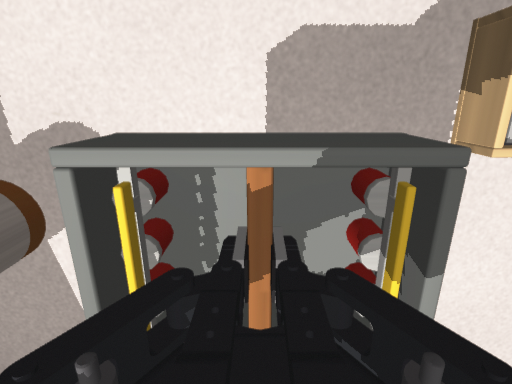

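Call:
apply_moves(
  moves=[
    {"x":0,"y":0,"z":0,"rx":0,"ry":0,"rz":-0.0145},
    {"x":0.0042,"y":0.0138,"z":0,"rx":0,"ry":0,"rz":0},
    {"x":0.0068,"y":0.022,"z":0,"rx":0,"ry":0,"rz":0},
    {"x":0.0093,"y":0.03,"z":0,"rx":0,"ry":0,"rz":0},
    {"x":0.011,"y":0.036,"z":0,"rx":0,"ry":0,"rz":0},
    {"x":0.011,"y":0.036,"z":0,"rx":0,"ry":0,"rz":0},
    {"x":0.011,"y":0.036,"z":0,"rx":0,"ry":0,"rz":0},
    {"x":0.011,"y":0.036,"z":0,"rx":0,"ry":0,"rz":0},
    {"x":0.0093,"y":0.03,"z":0,"rx":0,"ry":0,"rz":0},
    {"x":0.0068,"y":0.022,"z":0,"rx":0,"ry":0,"rz":0},
    {"x":0.0042,"y":0.0138,"z":0,"rx":0,"ry":0,"rz":0},
    {"x":0,"y":0,"z":0,"rx":0,"ry":0,"rz":0},
  ],
)

```text
time_s: 6.58
tool_pos: [504.8, 31.0, 153.7]
eef_rot: [[0.975, -0.224, -0.003], [-0.224, -0.975, -0.004], [-0.002, 0.005, -1.0]]
force: [-0.0, -0.9, -9.2]
opening: 10.4
```

Call:
apply_moves(
  moves=[
    {"x":0,"y":0,"z":0,"rx":0,"ry":0,"rz":0},
    {"x":0,"y":0,"z":0,"rx":0,"ry":0,"rz":0},
    {"x":0,"y":0,"z":0,"rx":0,"ry":0,"rz":0},
  ],
)

```text
time_s: 6.83
tool_pos: [505.4, 38.5, 154.7]
eef_rot: [[0.977, -0.215, -0.001], [-0.215, -0.977, 0.001], [-0.001, -0.0, -1.0]]
force: [-0.2, -0.7, -9.2]
opening: 10.3
```

```bash
cat >> h.py <<'E'
def ext(n,bands,c,yaw,tag=None):
    """rect of points in height bands near c, in frame (c,yaw)"""
    p,d=robot.read_camera(n);q=robot.get_calibration(n)
    if tag: cv2.imwrite(f"pics/{tag}.png",p)
    W=world(d,q["K"],q["origin"],q["orientation"])
    for lo,hi in bands:
        m=(W[...,2]>lo)&(W[...,2]<hi)&(np.hypot(W[...,0]-c[0],W[...,1]-c[1])<120)
        T=W[m];r=cv2.minAreaRect(T[:,:2].astype(np.float32));t=np.radians(yaw);l=(T[:,:2]-c)@np.array([[np.cos(t),-np.sin(t)],[np.sin(t),np.cos(t)]])
        print(n,lo,hi,m.sum(),"rect",np.round([*r[0],*r[1],r[2]],2),"loc x",np.percentile(l[:,0],[.5,99.5]),"loc y",np.percentile(l[:,1],[.5,99.5]))
E
python3 -c "
from h import *
s=robot.sense();print(s['tool_pos'],s['q'],s['joint_velocities'])
for n in ['scene','side']: ext(n,[(40,60),(58,72),(180,200)],(505.8,36.5),-12.6)
s=robot.sense();print(s['tool_pos'],s['force'])"
```

```text
[505.39  38.46 154.73] [   6.84   13.36  -18.37  111.94    5.01   55.52 -116.31] [-0.4  -0.25 -0.07 -0.3   0.19  0.07  0.  ]
scene 40 60 531 rect [516.15  32.96 160.11 104.39  76.86] loc x [-26.87  62.73] loc y [-80.75  77.23]
scene 58 72 451 rect [510.11  34.94 160.89 116.31  77.06] loc x [-50.47  62.43] loc y [-80.63  78.75]
scene 180 200 955 rect [509.7   36.22 159.59 117.41  77.55] loc x [-53.    62.12] loc y [-79.11  80.1 ]
side 40 60 1120 rect [503.82  38.72 161.75 115.8   77.1 ] loc x [-59.66  53.  ] loc y [-75.46  82.16]
side 58 72 569 rect [504.74  38.15 161.52 117.41  76.77] loc x [-59.45  57.45] loc y [-78.69  81.69]
side 180 200 1167 rect [505.08  40.23 161.67 117.69  76.82] loc x [-59.66  55.97] loc y [-75.78  83.41]
[505.66  38.35 155.03] [-0.69  0.81 -8.75]
```

Call:
apply_moves(
  moves=[
    {"x":0,"y":0.0017,"z":0.01,"rx":0,"ry":0,"rz":0},
    {"x":0,"y":0,"z":0.018,"rx":0,"ry":0,"rz":0},
    {"x":0,"y":0,"z":0.018,"rx":0,"ry":0,"rz":0},
    {"x":0,"y":0,"z":0.01,"rx":0,"ry":0,"rz":0},
    {"x":0,"y":0,"z":0.006,"rx":0,"ry":0,"rz":0},
    {"x":0,"y":0,"z":0,"rx":0,"ry":0,"rz":0},
    {"x":0,"y":0,"z":0,"rx":0,"ry":0,"rz":0},
    {"x":0,"y":0,"z":0,"rx":0,"ry":0,"rz":0},
  ],
)

```text
time_s: 7.6
tool_pos: [506.6, 35.8, 94.2]
eef_rot: [[0.976, -0.217, 0.002], [-0.217, -0.976, 0.0], [0.002, -0.001, -1.0]]
force: [0.1, 0.6, -8.8]
opening: 10.7
```

Call:
apply_moves(
  moves=[
    {"x":-0.001,"y":-0.0005,"z":0.003,"rx":0,"ry":0,"rz":0},
    {"x":0,"y":0,"z":0.003,"rx":0,"ry":0,"rz":0},
    {"x":0,"y":0,"z":0.002,"rx":0,"ry":0,"rz":0},
    {"x":0,"y":0,"z":0.0015,"rx":0,"ry":0,"rz":0},
    {"x":0,"y":0,"z":0,"rx":0,"ry":0,"rz":0},
    {"x":0,"y":0,"z":0,"rx":0,"ry":0,"rz":0},
  ],
)

```text
time_s: 8.1
tool_pos: [504.6, 36.2, 83.7]
eef_rot: [[0.976, -0.217, -0.0], [-0.217, -0.976, -0.0], [-0.0, 0.0, -1.0]]
force: [-0.6, -0.1, -10.0]
opening: 10.1
```

Call:
apply_moves(
  moves=[
    {"x":0,"y":0,"z":0.001,"rx":0,"ry":0,"rz":0},
    {"x":0,"y":0,"z":0.001,"rx":0,"ry":0,"rz":0},
    {"x":0,"y":0,"z":0.001,"rx":0,"ry":0,"rz":0},
    {"x":0,"y":0,"z":0,"rx":0,"ry":0,"rz":0},
    {"x":0,"y":0,"z":0,"rx":0,"ry":0,"rz":0},
  ],
)

```text
time_s: 8.52
tool_pos: [504.9, 36.2, 81.6]
eef_rot: [[0.976, -0.217, 0.001], [-0.217, -0.976, -0.0], [0.001, 0.0, -1.0]]
force: [-3.1, -0.4, 1.6]
opening: 10.5
```

Call:
apply_moves(
  moves=[
    {"x":0,"y":0,"z":0,"rx":0,"ry":0,"rz":0},
    {"x":0,"y":0,"z":0,"rx":0,"ry":0,"rz":0},
    {"x":0,"y":0,"z":0,"rx":0,"ry":0,"rz":0},
    {"x":0,"y":0,"z":0,"rx":0,"ry":0,"rz":0},
    {"x":0,"y":0,"z":0,"rx":0,"ry":0,"rz":0},
    {"x":0,"y":0,"z":0,"rx":0,"ry":0,"rz":0},
  ],
  gripper=-0.4,
)

```text
time_s: 9.02
tool_pos: [505.0, 36.3, 80.9]
eef_rot: [[0.976, -0.217, 0.001], [-0.217, -0.976, -0.0], [0.001, -0.0, -1.0]]
force: [0.2, 0.0, -0.7]
opening: 25.6
```

```bash
python3 -c "
from h import *
for n in ['scene','side']: ext(n,[(40,56),(112,128)],(505.8,36.5),-12.6)
s=robot.sense();print(s['tool_pos'],s['force'])
look('w4',112,128)"
```

```text
scene 40 56 230 rect [544.81   3.37 189.26  84.8   44.87] loc x [-36.17  62.43] loc y [-80.8   77.14]
scene 112 128 659 rect [508.71  34.44 160.05 117.97  77.46] loc x [-52.63  61.87] loc y [-81.37  77.72]
side 40 56 404 rect [475.32  72.88 195.46  94.64  41.34] loc x [-60.13  53.94] loc y [-77.46  82.16]
side 112 128 742 rect [505.18  37.37 162.23 119.54  76.92] loc x [-59.91  56.84] loc y [-79.34  81.15]
[504.82  36.23  80.82] [-0.72 -0.21  0.22]
comp [   46   143   427   172 18645] 120.12767235702107 rect [525.58  31.69 161.    75.69  77.3 ]
comp [ 112  182   29  104 1562] 117.75574448647882 rect [536.89  87.21   5.17  45.53  77.33]
comp [ 385  183   32  107 1692] 117.79893617787639 rect [510.16 -26.72   5.04  48.03  77.92]
tcp [504.82  36.23  80.82] yaw -12.528373468785874 F [-0.72 -0.21  0.22] q [   5.89   18.93  -17.51  115.82    7.77   46.31 -118.64]
```

View pics/w4.png

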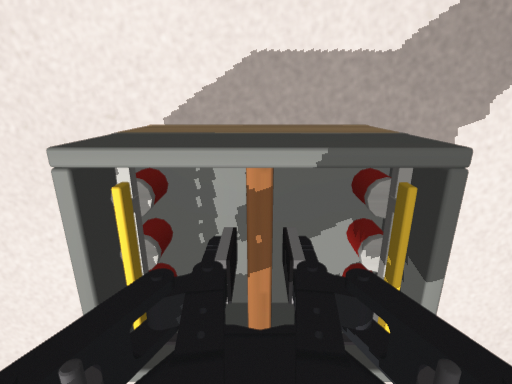

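Call:
apply_moves(
  moves=[
    {"x":0,"y":-0.004,"z":0,"rx":0,"ry":0,"rz":0},
    {"x":0,"y":-0.003,"z":0,"rx":0,"ry":0,"rz":0},
    {"x":0,"y":-0.002,"z":0,"rx":0,"ry":0,"rz":0},
    {"x":0,"y":-0.002,"z":0,"rx":0,"ry":0,"rz":0},
    {"x":0,"y":-0.002,"z":0,"rx":0,"ry":0,"rz":0},
    {"x":0,"y":-0.001,"z":0,"rx":0,"ry":0,"rz":0},
    {"x":0,"y":-0.001,"z":0,"rx":0,"ry":0,"rz":0},
    {"x":0,"y":-0.001,"z":0,"rx":0,"ry":0,"rz":0},
  ],
)

```text
time_s: 9.83
tool_pos: [507.3, 47.9, 80.7]
eef_rot: [[0.976, -0.219, -0.003], [-0.219, -0.976, -0.005], [-0.001, 0.006, -1.0]]
force: [-2.6, -9.3, 2.7]
opening: 25.8
```

Call:
apply_moves(
  moves=[
    {"x":0,"y":-0.0005,"z":0,"rx":0,"ry":0,"rz":0},
    {"x":0,"y":-0.0005,"z":0,"rx":0,"ry":0,"rz":0},
    {"x":0,"y":-0.0005,"z":0,"rx":0,"ry":0,"rz":0},
    {"x":0,"y":-0.0005,"z":0,"rx":0,"ry":0,"rz":0},
  ],
)

```text
time_s: 10.17
tool_pos: [507.7, 49.8, 80.7]
eef_rot: [[0.976, -0.219, -0.003], [-0.219, -0.976, -0.005], [-0.001, 0.006, -1.0]]
force: [-1.5, -8.7, 3.6]
opening: 25.7
```

Call:
apply_moves(
  moves=[
    {"x":0,"y":-0.0005,"z":-0.0005,"rx":0,"ry":0,"rz":0},
    {"x":0,"y":-0.0005,"z":-0.0005,"rx":0,"ry":0,"rz":0},
    {"x":0,"y":-0.0005,"z":0,"rx":0,"ry":0,"rz":0},
    {"x":0,"y":-0.0005,"z":0,"rx":0,"ry":0,"rz":0},
  ],
)

```text
time_s: 10.5
tool_pos: [508.2, 55.1, 81.2]
eef_rot: [[0.976, -0.217, -0.002], [-0.217, -0.976, -0.001], [-0.002, 0.001, -1.0]]
force: [-0.7, -4.8, -2.4]
opening: 25.4
```

```bash
python3 -c "
from h import *
for n in ['scene','side']: ext(n,[(40,56),(112,128)],(505.8,36.5),-12.6)
s=robot.sense();print(s['tool_pos'],s['force'])
look('w5',112,128)"
```

```text
scene 40 56 267 rect [512.96  33.95 159.9  109.71  77.2 ] loc x [-46.45  62.34] loc y [-80.75  77.33]
scene 112 128 665 rect [510.74  46.43 160.46 117.78  76.82] loc x [-55.08  61.04] loc y [-69.1   89.87]
side 40 56 334 rect [473.59  71.93 193.92  91.25  42.7 ] loc x [-60.26  52.36] loc y [-77.21  81.77]
side 112 128 766 rect [507.39  50.07 161.05 119.02  77.33] loc x [-60.52  56.17] loc y [-65.84  93.86]
[508.37  55.65  81.33] [-0.65 -3.44 -2.73]
comp [   66   143   425   180 18434] 120.13311318126716 rect [524.65  44.88 161.01  81.94  77.37]
comp [ 398  182   37  117 1909] 117.70621771797015 rect [509.97 -13.45   5.3   53.31  77.85]
tcp [508.37  55.65  81.33] yaw -12.513231888619249 F [-0.65 -3.44 -2.73] q [   4.02   19.44  -17.87  115.03    8.07   46.77 -120.96]
```

Call:
apply_moves(
  moves=[
    {"x":0,"y":-0.0005,"z":0.0005,"rx":0,"ry":0,"rz":0},
    {"x":0,"y":-0.0005,"z":0,"rx":0,"ry":0,"rz":0},
    {"x":0,"y":0,"z":0,"rx":0,"ry":0,"rz":0},
  ],
)

```text
time_s: 10.9
tool_pos: [508.5, 55.9, 81.4]
eef_rot: [[0.976, -0.217, -0.002], [-0.217, -0.976, -0.002], [-0.001, 0.002, -1.0]]
force: [-2.3, -5.1, 0.6]
opening: 25.4
```

Call:
apply_moves(
  moves=[
    {"x":0,"y":-0.0005,"z":0,"rx":0,"ry":0,"rz":0},
    {"x":0,"y":-0.0005,"z":0,"rx":0,"ry":0,"rz":0},
    {"x":0,"y":0,"z":0,"rx":0,"ry":0,"rz":0},
  ],
)

```text
time_s: 11.15
tool_pos: [508.8, 56.7, 81.4]
eef_rot: [[0.976, -0.217, -0.001], [-0.217, -0.976, -0.002], [-0.001, 0.002, -1.0]]
force: [-1.9, -5.8, 0.7]
opening: 25.7
```

Call:
apply_moves(
  moves=[
    {"x":0,"y":-0.0005,"z":0,"rx":0,"ry":0,"rz":0},
    {"x":0,"y":0,"z":0,"rx":0,"ry":0,"rz":0},
  ],
)

```text
time_s: 11.32
tool_pos: [509.0, 57.1, 81.3]
eef_rot: [[0.976, -0.217, -0.001], [-0.217, -0.976, -0.002], [-0.001, 0.002, -1.0]]
force: [-2.7, -5.7, -0.3]
opening: 25.5
```

Call:
apply_moves(
  moves=[
    {"x":0,"y":-0.0005,"z":0,"rx":0,"ry":0,"rz":0},
    {"x":0,"y":-0.0005,"z":0,"rx":0,"ry":0,"rz":0},
    {"x":0,"y":0,"z":0,"rx":0,"ry":0,"rz":0},
  ],
)

```text
time_s: 11.57
tool_pos: [509.3, 58.1, 81.3]
eef_rot: [[0.976, -0.217, -0.001], [-0.217, -0.976, -0.002], [-0.001, 0.002, -1.0]]
force: [-2.8, -5.7, 0.2]
opening: 25.9
```

Call:
apply_moves(
  moves=[
    {"x":0,"y":-0.0005,"z":0,"rx":0,"ry":0,"rz":0},
    {"x":0,"y":0,"z":0,"rx":0,"ry":0,"rz":0},
  ],
)

```text
time_s: 11.73
tool_pos: [509.4, 58.5, 81.3]
eef_rot: [[0.976, -0.217, -0.001], [-0.217, -0.976, -0.002], [-0.001, 0.002, -1.0]]
force: [-1.9, -6.4, -0.3]
opening: 25.8
```

Call:
apply_moves(
  moves=[
    {"x":0,"y":-0.0005,"z":0,"rx":0,"ry":0,"rz":0},
    {"x":0,"y":0,"z":0,"rx":0,"ry":0,"rz":0},
  ],
)

```text
time_s: 11.9
tool_pos: [509.4, 58.6, 81.3]
eef_rot: [[0.976, -0.217, -0.001], [-0.217, -0.976, -0.002], [-0.001, 0.003, -1.0]]
force: [-2.8, -6.4, 0.2]
opening: 25.6
```

Call:
apply_moves(
  moves=[
    {"x":0,"y":-0.0005,"z":0,"rx":0,"ry":0,"rz":0},
    {"x":0,"y":0,"z":0,"rx":0,"ry":0,"rz":0},
  ],
)

```text
time_s: 12.07
tool_pos: [509.5, 58.6, 81.3]
eef_rot: [[0.976, -0.218, -0.002], [-0.218, -0.976, -0.003], [-0.001, 0.003, -1.0]]
force: [-2.7, -7.5, 0.5]
opening: 25.5
```

Call:
apply_moves(
  moves=[
    {"x":0,"y":-0.0005,"z":0,"rx":0,"ry":0,"rz":0},
    {"x":0,"y":0,"z":0,"rx":0,"ry":0,"rz":0},
  ],
)

```text
time_s: 12.23
tool_pos: [509.5, 58.7, 81.3]
eef_rot: [[0.976, -0.218, -0.002], [-0.218, -0.976, -0.004], [-0.001, 0.004, -1.0]]
force: [-2.0, -8.5, 0.7]
opening: 25.4
```

Call:
apply_moves(
  moves=[
    {"x":0,"y":-0.0005,"z":0,"rx":0,"ry":0,"rz":0},
    {"x":0,"y":0,"z":0,"rx":0,"ry":0,"rz":0},
  ],
)

```text
time_s: 12.4
tool_pos: [509.5, 58.8, 81.4]
eef_rot: [[0.976, -0.218, -0.002], [-0.218, -0.976, -0.004], [-0.001, 0.005, -1.0]]
force: [-2.7, -9.7, 1.9]
opening: 25.4
```

Call:
apply_moves(
  moves=[
    {"x":0,"y":0.002,"z":0,"rx":0,"ry":0,"rz":0},
    {"x":0,"y":0.003,"z":0,"rx":0,"ry":0,"rz":0},
    {"x":0,"y":0.003,"z":0,"rx":0,"ry":0,"rz":0},
    {"x":0,"y":0.003,"z":0,"rx":0,"ry":0,"rz":0},
    {"x":0,"y":0,"z":0,"rx":0,"ry":0,"rz":0},
    {"x":0,"y":0,"z":0,"rx":0,"ry":0,"rz":0},
  ],
)

```text
time_s: 12.9
tool_pos: [508.4, 51.4, 81.6]
eef_rot: [[0.976, -0.217, 0.001], [-0.217, -0.976, 0.001], [0.001, -0.001, -1.0]]
force: [-1.0, 0.1, -0.7]
opening: 25.6
```

Call:
apply_moves(
  moves=[
    {"x":0,"y":0,"z":-0.015,"rx":0,"ry":0,"rz":0},
    {"x":0,"y":0,"z":-0.03,"rx":0,"ry":0,"rz":0},
    {"x":0,"y":0,"z":-0.035,"rx":0,"ry":0,"rz":0},
    {"x":0,"y":0,"z":-0.035,"rx":0,"ry":0,"rz":0},
    {"x":0,"y":0,"z":-0.035,"rx":0,"ry":0,"rz":0},
    {"x":0,"y":0,"z":-0.03,"rx":0,"ry":0,"rz":0},
    {"x":0,"y":0,"z":0,"rx":0,"ry":0,"rz":0},
    {"x":0,"y":0,"z":0,"rx":0,"ry":0,"rz":0},
    {"x":0,"y":0,"z":0,"rx":0,"ry":0,"rz":0},
  ],
)

```text
time_s: 13.65
tool_pos: [507.5, 51.1, 260.7]
eef_rot: [[0.976, -0.216, -0.001], [-0.216, -0.976, -0.0], [-0.001, 0.0, -1.0]]
force: [-0.3, 0.1, 0.4]
opening: 25.4
```

```bash
python3 -c "
from h import *
look('w6',112,128)
bars('w6',(509,50.8),-12.6,118)
for n in ['scene','side']: ext(n,[(40,56),(112,128)],(505.8,36.5),-12.6)"
```

```text
comp [ 178  118  162  109 4403] 120.18616413099664 rect [508.88  51.52 160.23 116.11  77.31]
tcp [507.46  51.12 260.66] yaw -12.501614798356993 F [-0.29  0.12  0.41] q [   6.54    7.79  -18.89  104.12    2.7    68.56 -115.68]
yellow [201 135   8  78 266] local mean [ 1.43 57.61] y range [55.92 59.29] [-0.5 57.6  3.5 83.4 89.9]
yellow [312 135   9  78 377] local mean [  1.92 -59.17] y range [-61.56 -56.74] [ -0.4 -59.2  83.4   5.1   0. ]
scene 40 56 308 rect [512.37  34.18 160.09 111.79  77.43] loc x [-48.01  62.76] loc y [-80.76  76.89]
scene 112 128 855 rect [512.    49.88 160.29 118.36  77.76] loc x [-55.09  61.71] loc y [-65.42  94.08]
side 40 56 285 rect [468.24  69.3  187.13  85.3   46.09] loc x [-60.08  16.5 ] loc y [-77.47  82.23]
side 112 128 836 rect [507.85  53.25 161.99 118.95  77.62] loc x [-60.19  57.49] loc y [-63.02  96.95]
```

View pics/w6.png

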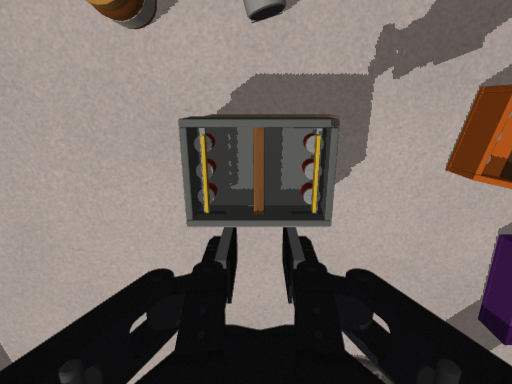

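Call:
apply_moves(
  moves=[
    {"x":0,"y":0,"z":0,"rx":0,"ry":0,"rz":0.109},
    {"x":0,"y":0,"z":0,"rx":0,"ry":0,"rz":0.109},
    {"x":0.011,"y":0.038,"z":0,"rx":0,"ry":0,"rz":0},
    {"x":0.011,"y":0.038,"z":0,"rx":0,"ry":0,"rz":0},
    {"x":0.011,"y":0.038,"z":0,"rx":0,"ry":0,"rz":0},
    {"x":0.011,"y":0.038,"z":0,"rx":0,"ry":0,"rz":0},
    {"x":0.011,"y":0.038,"z":0,"rx":0,"ry":0,"rz":0},
    {"x":0.011,"y":0.038,"z":0,"rx":0,"ry":0,"rz":0},
    {"x":0.011,"y":0.038,"z":0,"rx":0,"ry":0,"rz":0},
    {"x":0.011,"y":0.038,"z":0,"rx":0,"ry":0,"rz":0},
    {"x":0.011,"y":0.038,"z":0,"rx":0,"ry":0,"rz":0},
    {"x":0,"y":0,"z":0.02,"rx":0,"ry":0,"rz":0},
  ],
  gripper=0.2,
)

```text
time_s: 14.8
tool_pos: [451.0, -311.8, 243.3]
eef_rot: [[0.901, -0.434, 0.003], [-0.434, -0.901, -0.009], [0.007, 0.007, -1.0]]
force: [0.2, -2.1, -0.3]
opening: 51.3
```

Call:
apply_moves(
  moves=[
    {"x":0,"y":0,"z":0,"rx":0,"ry":0,"rz":0},
    {"x":0,"y":0,"z":0,"rx":0,"ry":0,"rz":0},
    {"x":0,"y":0,"z":0,"rx":0,"ry":0,"rz":0},
    {"x":0,"y":0,"z":0,"rx":0,"ry":0,"rz":0},
  ],
)

```text
time_s: 15.13
tool_pos: [454.0, -299.6, 241.8]
eef_rot: [[0.907, -0.42, 0.001], [-0.42, -0.907, 0.0], [0.001, -0.0, -1.0]]
force: [-0.0, -0.4, 0.8]
opening: 51.4
```

```bash
python3 -c "
from h import *
p,*_=look('w7')
cv2.imwrite('pics/w7c.png',cv2.resize(p[60:300,100:420],None,fx=2,fy=2))"
```

```text
comp [ 192  120  143   97 3533] 65.15384852412438 rect [ 450.41 -302.58  160.37  115.8    65.05]
comp [   0  184   83   91 1982] 64.47685630031319 rect [494.79 -13.95  59.85 116.85  77.9 ]
tcp [ 453.99 -299.57  241.81] yaw -24.859716787103878 F [-0.01 -0.38  0.77] q [ 30.05  11.5   -1.31 101.85   0.26  66.61 -86.19]
```

View pics/w7c.png

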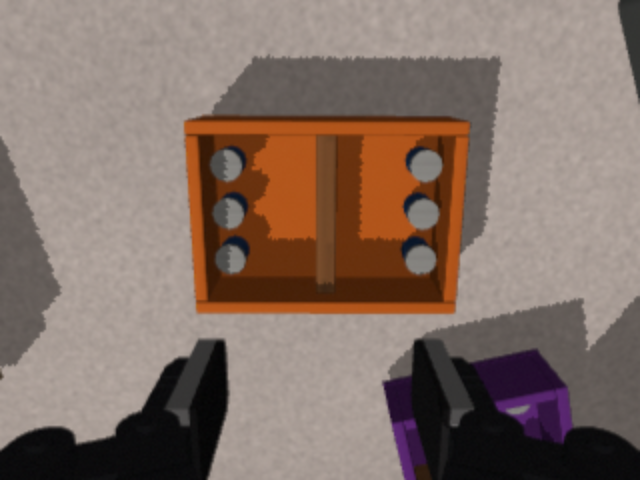

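The crop shows the tray with the blue tins, orange, at (325,215). The purple look-alike is at (480,420) and stays untouched. I'm grasping the orange one.

Call:
apply_moves(
  moves=[
    {"x":-0.002,"y":0.004,"z":0.03,"rx":0,"ry":0,"rz":0.001},
    {"x":0,"y":0,"z":0.036,"rx":0,"ry":0,"rz":0},
    {"x":0,"y":0,"z":0.036,"rx":0,"ry":0,"rz":0},
    {"x":0,"y":0,"z":0.036,"rx":0,"ry":0,"rz":0},
    {"x":0,"y":0,"z":0.03,"rx":0,"ry":0,"rz":0},
    {"x":0,"y":0,"z":0.02,"rx":0,"ry":0,"rz":0},
    {"x":0,"y":0,"z":0.018,"rx":0,"ry":0,"rz":0},
    {"x":0,"y":0,"z":0.01,"rx":0,"ry":0,"rz":0},
    {"x":0,"y":0,"z":0,"rx":0,"ry":0,"rz":0},
    {"x":0,"y":0,"z":0,"rx":0,"ry":0,"rz":0},
    {"x":0,"y":0,"z":0,"rx":0,"ry":0,"rz":0},
  ],
)

```text
time_s: 16.1
tool_pos: [450.8, -304.2, 26.7]
eef_rot: [[0.906, -0.423, 0.002], [-0.423, -0.906, -0.001], [0.003, 0.0, -1.0]]
force: [0.3, -1.5, 0.0]
opening: 51.3
```

Call:
apply_moves(
  moves=[
    {"x":0,"y":0,"z":0,"rx":0,"ry":0,"rz":0},
    {"x":0,"y":0,"z":0,"rx":0,"ry":0,"rz":0},
    {"x":0,"y":0,"z":0,"rx":0,"ry":0,"rz":0},
    {"x":0,"y":0,"z":0,"rx":0,"ry":0,"rz":0},
    {"x":0,"y":0,"z":0,"rx":0,"ry":0,"rz":0},
    {"x":0,"y":0,"z":0,"rx":0,"ry":0,"rz":0},
  ],
  gripper=-1,
  newtons=50,
)

```text
time_s: 16.6
tool_pos: [450.4, -303.8, 26.3]
eef_rot: [[0.906, -0.424, 0.002], [-0.424, -0.906, -0.001], [0.002, -0.0, -1.0]]
force: [-1.3, 0.6, 5.9]
opening: 11.2
```

Call:
apply_moves(
  moves=[
    {"x":0,"y":0,"z":-0.01,"rx":0,"ry":0,"rz":0},
    {"x":0,"y":0,"z":-0.02,"rx":0,"ry":0,"rz":0},
    {"x":0,"y":0,"z":-0.03,"rx":0,"ry":0,"rz":0},
    {"x":0,"y":0,"z":-0.03,"rx":0,"ry":0,"rz":0},
    {"x":0,"y":0,"z":-0.03,"rx":0,"ry":0,"rz":0},
    {"x":0,"y":0,"z":-0.03,"rx":0,"ry":0,"rz":0},
    {"x":0,"y":0,"z":-0.02,"rx":0,"ry":0,"rz":0},
    {"x":0,"y":0,"z":0,"rx":0,"ry":0,"rz":0},
    {"x":0,"y":0,"z":0,"rx":0,"ry":0,"rz":0},
    {"x":0,"y":0,"z":0,"rx":0,"ry":0,"rz":0},
  ],
)

```text
time_s: 17.43
tool_pos: [448.1, -303.0, 193.8]
eef_rot: [[0.906, -0.424, -0.003], [-0.424, -0.906, 0.001], [-0.003, -0.0, -1.0]]
force: [-0.4, 0.6, -3.6]
opening: 10.9
```

```bash
python3 -c "
from h import *
look('w8',180,265)"
```

```text
comp [   48   134   424   238 72293] 219.15365334251237 rect [ 451.14 -304.56  161.    109.63   64.88]
tcp [ 448.15 -303.02  193.77] yaw -25.080221714580077 F [-0.42  0.58 -3.62] q [ 30.47  13.73  -1.11 105.46   0.31  60.99 -85.84]
```

Call:
apply_moves(
  moves=[
    {"x":0,"y":0,"z":0,"rx":0,"ry":0,"rz":-0.108},
    {"x":0,"y":0,"z":0,"rx":0,"ry":0,"rz":-0.108},
    {"x":0,"y":-0.014,"z":0,"rx":0,"ry":0,"rz":0},
    {"x":0,"y":-0.022,"z":0,"rx":0,"ry":0,"rz":0},
    {"x":-0.003,"y":-0.032,"z":0,"rx":0,"ry":0,"rz":0},
    {"x":-0.003,"y":-0.038,"z":0,"rx":0,"ry":0,"rz":0},
    {"x":-0.003,"y":-0.038,"z":0,"rx":0,"ry":0,"rz":0},
    {"x":-0.003,"y":-0.038,"z":0,"rx":0,"ry":0,"rz":0},
    {"x":-0.003,"y":-0.038,"z":0,"rx":0,"ry":0,"rz":0},
    {"x":-0.003,"y":-0.038,"z":0,"rx":0,"ry":0,"rz":0},
    {"x":-0.0007,"y":-0.036,"z":0,"rx":0,"ry":0,"rz":0},
    {"x":0,"y":-0.032,"z":0,"rx":0,"ry":0,"rz":0},
  ],
)

```text
time_s: 18.48
tool_pos: [501.5, 21.1, 193.5]
eef_rot: [[0.976, -0.218, -0.004], [-0.218, -0.976, 0.0], [-0.003, 0.0, -1.0]]
force: [0.2, -0.3, -2.7]
opening: 11.2
```

Call:
apply_moves(
  moves=[
    {"x":0,"y":-0.02,"z":0,"rx":0,"ry":0,"rz":0},
    {"x":0,"y":-0.0132,"z":0,"rx":0,"ry":0,"rz":0},
    {"x":0,"y":0,"z":0,"rx":0,"ry":0,"rz":0},
    {"x":0,"y":0,"z":0,"rx":0,"ry":0,"rz":0},
    {"x":0,"y":0,"z":0,"rx":0,"ry":0,"rz":0},
    {"x":0,"y":0,"z":0,"rx":0,"ry":0,"rz":0},
    {"x":0,"y":0,"z":0,"rx":0,"ry":0,"rz":0},
  ],
)

```text
time_s: 19.07
tool_pos: [509.9, 49.2, 194.9]
eef_rot: [[0.975, -0.222, -0.001], [-0.222, -0.975, -0.001], [-0.001, 0.001, -1.0]]
force: [-0.4, -0.3, -2.8]
opening: 11.0
```

```bash
python3 -c "
from h import *
s=robot.sense();print(s['tool_pos'],np.degrees(np.arctan2(s['eef_rot'][1,0],s['eef_rot'][0,0])),s['force'])
for n in ['scene','side']: ext(n,[(112,128),(218,240)],(508.9,51.5),-12.7)
s=robot.sense();print(s['tool_pos'])"
```

```text
[509.91  49.24 194.94] -12.840789003901701 [-0.44 -0.25 -2.78]
scene 112 128 454 rect [512.86  49.56 159.89 116.36  77.43] loc x [-48.16  62.13] loc y [-80.91  78.91]
scene 218 240 1099 rect [512.55  47.42 159.83 119.25  76.89] loc x [-51.62  63.57] loc y [-82.91  76.24]
side 112 128 662 rect [508.39  53.38 160.7  119.31  77.56] loc x [-59.87  56.9 ] loc y [-78.09  81.61]
side 218 240 1229 rect [509.22  51.11 161.04 118.29  77.47] loc x [-58.25  58.04] loc y [-79.83  79.99]
[510.1   49.81 195.22]
```

Call:
apply_moves(
  moves=[
    {"x":-0.0015,"y":-0.0018,"z":0.01,"rx":0,"ry":0,"rz":0},
    {"x":0,"y":0,"z":0.016,"rx":0,"ry":0,"rz":0},
    {"x":0,"y":0,"z":0.014,"rx":0,"ry":0,"rz":0},
    {"x":0,"y":0,"z":0.007,"rx":0,"ry":0,"rz":0},
    {"x":0,"y":0,"z":0.003,"rx":0,"ry":0,"rz":0},
    {"x":0,"y":0,"z":0,"rx":0,"ry":0,"rz":0},
    {"x":0,"y":0,"z":0,"rx":0,"ry":0,"rz":0},
    {"x":0,"y":0,"z":0,"rx":0,"ry":0,"rz":0},
  ],
)

```text
time_s: 19.83
tool_pos: [509.9, 53.0, 146.0]
eef_rot: [[0.976, -0.22, 0.002], [-0.22, -0.976, 0.0], [0.002, -0.0, -1.0]]
force: [-0.2, 0.7, -2.7]
opening: 10.9
```

Call:
apply_moves(
  moves=[
    {"x":0,"y":0,"z":0,"rx":0,"ry":0,"rz":0},
    {"x":0,"y":0,"z":0,"rx":0,"ry":0,"rz":0},
  ],
)

```text
time_s: 20.0
tool_pos: [509.6, 53.0, 145.9]
eef_rot: [[0.976, -0.22, 0.001], [-0.22, -0.976, -0.0], [0.001, -0.0, -1.0]]
force: [-0.3, -0.5, -2.6]
opening: 10.8
```

Call:
apply_moves(
  moves=[
    {"x":-0.0004,"y":0.0015,"z":0.003,"rx":0,"ry":0,"rz":0},
    {"x":0,"y":0,"z":0.002,"rx":0,"ry":0,"rz":0},
    {"x":0,"y":0,"z":0.002,"rx":0,"ry":0,"rz":0},
    {"x":0,"y":0,"z":0.001,"rx":0,"ry":0,"rz":0},
    {"x":0,"y":0,"z":0,"rx":0,"ry":0,"rz":0},
    {"x":0,"y":0,"z":0,"rx":0,"ry":0,"rz":0},
  ],
)

```text
time_s: 20.5
tool_pos: [508.4, 51.6, 137.2]
eef_rot: [[0.976, -0.22, -0.0], [-0.22, -0.976, -0.0], [-0.0, 0.0, -1.0]]
force: [0.3, -0.6, -2.5]
opening: 11.2
```

Call:
apply_moves(
  moves=[
    {"x":0,"y":0,"z":0.0008,"rx":0,"ry":0,"rz":0},
    {"x":0,"y":0,"z":0.0008,"rx":0,"ry":0,"rz":0},
    {"x":0,"y":0,"z":0,"rx":0,"ry":0,"rz":0},
    {"x":0,"y":0,"z":0,"rx":0,"ry":0,"rz":0},
  ],
)

```text
time_s: 20.83
tool_pos: [508.6, 51.6, 136.3]
eef_rot: [[0.976, -0.22, 0.001], [-0.22, -0.976, -0.0], [0.001, 0.0, -1.0]]
force: [-1.9, -0.3, 3.6]
opening: 11.0
```

Call:
apply_moves(
  moves=[
    {"x":0,"y":0,"z":0,"rx":0,"ry":0,"rz":0},
    {"x":0,"y":0,"z":0,"rx":0,"ry":0,"rz":0},
    {"x":0,"y":0,"z":0,"rx":0,"ry":0,"rz":0},
    {"x":0,"y":0,"z":0,"rx":0,"ry":0,"rz":0},
    {"x":0,"y":0,"z":0,"rx":0,"ry":0,"rz":0},
    {"x":0,"y":0,"z":0,"rx":0,"ry":0,"rz":0},
  ],
  gripper=-0.4,
)

```text
time_s: 21.33
tool_pos: [508.5, 51.6, 135.6]
eef_rot: [[0.976, -0.22, 0.0], [-0.22, -0.976, -0.0], [0.0, 0.0, -1.0]]
force: [0.7, 0.0, 0.8]
opening: 25.5
```

```bash
python3 -c "
from h import *
for n in ['scene','side']: ext(n,[(95,111),(168,182)],(508.9,51.5),-12.7)
f=[]
for i in range(4): look('w9',168,182) if i==3 else robot.read_camera('wrist'); f.append(robot.sense()['force'])
print(np.array(f))"
```

```text
scene 95 111 275 rect [548.58  18.41 188.82  86.01  45.4 ] loc x [-39.28  62.11] loc y [-80.94  78.3 ]
scene 168 182 620 rect [512.16  49.61 160.33 116.98  76.8 ] loc x [-53.54  61.56] loc y [-80.89  78.37]
side 95 111 476 rect [477.1   86.82 196.43  93.74  42.38] loc x [-60.41  54.17] loc y [-77.19  81.93]
side 168 182 641 rect [507.84  52.79 161.75 118.07  77.02] loc x [-60.06  57.1 ] loc y [-78.83  81.34]
comp [   46   146   427   169 18005] 175.16032561980126 rect [528.79  46.85 161.06  74.78  77.31]
tcp [508.46  51.56 135.68] yaw -12.696103137854136 F [ 1.09 -0.35 -0.39] q [   4.35   15.01  -17.35  112.55    5.54   53.22 -118.46]
[[-0.12  0.84  0.3 ]
 [ 0.16 -0.55  0.31]
 [ 1.09 -0.35 -0.39]
 [-0.63 -0.38 -0.18]]
```

Call:
apply_moves(
  moves=[
    {"x":0,"y":0.003,"z":0,"rx":0,"ry":0,"rz":0},
    {"x":0,"y":0.003,"z":0,"rx":0,"ry":0,"rz":0},
    {"x":0,"y":0.002,"z":0,"rx":0,"ry":0,"rz":0},
    {"x":0,"y":0.002,"z":0,"rx":0,"ry":0,"rz":0},
    {"x":0,"y":0.002,"z":0,"rx":0,"ry":0,"rz":0},
    {"x":0,"y":0.002,"z":0,"rx":0,"ry":0,"rz":0},
    {"x":0,"y":0.002,"z":0,"rx":0,"ry":0,"rz":0},
    {"x":0,"y":0.002,"z":0,"rx":0,"ry":0,"rz":0},
    {"x":0,"y":0.001,"z":0,"rx":0,"ry":0,"rz":0},
    {"x":0,"y":0.001,"z":0,"rx":0,"ry":0,"rz":0},
    {"x":0,"y":0,"z":0,"rx":0,"ry":0,"rz":0},
    {"x":0,"y":0,"z":0,"rx":0,"ry":0,"rz":0},
  ],
)

```text
time_s: 22.63
tool_pos: [504.0, 31.7, 135.7]
eef_rot: [[0.976, -0.22, -0.0], [-0.22, -0.976, -0.0], [-0.0, 0.0, -1.0]]
force: [0.1, 0.6, -0.5]
opening: 25.6
```

Call:
apply_moves(
  moves=[
    {"x":0,"y":0.001,"z":0,"rx":0,"ry":0,"rz":0},
    {"x":0,"y":0.001,"z":0,"rx":0,"ry":0,"rz":0},
    {"x":0,"y":0.001,"z":0,"rx":0,"ry":0,"rz":0},
    {"x":0,"y":0.001,"z":0,"rx":0,"ry":0,"rz":0},
    {"x":0,"y":0,"z":0,"rx":0,"ry":0,"rz":0},
  ],
)

```text
time_s: 23.05
tool_pos: [503.1, 27.9, 135.7]
eef_rot: [[0.976, -0.22, -0.0], [-0.22, -0.976, -0.0], [-0.0, 0.0, -1.0]]
force: [0.7, 1.1, -0.0]
opening: 25.5
```

```bash
python3 -c "
from h import *
f=[]
for n in ['scene','side']: ext(n,[(95,111),(168,182)],(508.9,51.5),-12.7); f.append(robot.sense()['force'])
for i in range(2): robot.read_camera('wrist'); f.append(robot.sense()['force'])
s=robot.sense();print((s['tool_pos'][:2]-[508.46,51.56])@[-.2197,-.9756],s['tool_pos'],s['time_s'])
print(np.array(f))"
```

```text
scene 95 111 270 rect [561.91  38.38 158.97  25.76  81.81] loc x [38.07 62.36] loc y [-80.33  78.06]
scene 168 182 613 rect [507.47  33.23 160.66 118.54  77.33] loc x [-53.7   61.68] loc y [-98.39  61.23]
side 95 111 556 rect [507.31  53.62 161.04 117.33  77.22] loc x [-59.97  55.64] loc y [-75.98  82.02]
side 168 182 636 rect [503.89  35.85 161.77 117.99  77.5 ] loc x [-60.24  56.23] loc y [-96.07  64.13]
24.234247732878934 [503.13  27.92 135.7 ] 23.25
[[ 0.14  0.6  -0.23]
 [ 0.02  1.31  0.16]
 [-0.41  2.06 -0.  ]
 [ 0.16  0.42  0.4 ]]
```

Call:
apply_moves(
  moves=[
    {"x":0,"y":0.0008,"z":0,"rx":0,"ry":0,"rz":0},
    {"x":0,"y":0.0008,"z":0,"rx":0,"ry":0,"rz":0},
    {"x":0,"y":0.0008,"z":0,"rx":0,"ry":0,"rz":0},
    {"x":0,"y":0.0006,"z":0,"rx":0,"ry":0,"rz":0},
    {"x":0,"y":0,"z":0,"rx":0,"ry":0,"rz":0},
  ],
)

```text
time_s: 23.67
tool_pos: [502.5, 25.1, 135.7]
eef_rot: [[0.975, -0.22, 0.0], [-0.22, -0.975, -0.0], [0.0, 0.0, -1.0]]
force: [0.3, 0.6, 0.8]
opening: 25.8
```

Call:
apply_moves(
  moves=[
    {"x":0,"y":0.0005,"z":0,"rx":0,"ry":0,"rz":0},
    {"x":0,"y":0.0005,"z":0,"rx":0,"ry":0,"rz":0},
    {"x":0,"y":0,"z":0,"rx":0,"ry":0,"rz":0},
  ],
)

```text
time_s: 23.92
tool_pos: [502.3, 24.1, 135.7]
eef_rot: [[0.976, -0.22, 0.0], [-0.22, -0.976, -0.0], [0.0, 0.0, -1.0]]
force: [-0.5, 1.8, 0.1]
opening: 25.6
```

Call:
apply_moves(
  moves=[
    {"x":0,"y":0.0005,"z":0,"rx":0,"ry":0,"rz":0},
    {"x":0,"y":0.0005,"z":0,"rx":0,"ry":0,"rz":0},
    {"x":0,"y":0,"z":0,"rx":0,"ry":0,"rz":0},
  ],
)

```text
time_s: 24.17
tool_pos: [502.1, 23.3, 135.7]
eef_rot: [[0.976, -0.22, 0.0], [-0.22, -0.976, 0.0], [0.0, -0.0, -1.0]]
force: [0.5, 1.6, 0.1]
opening: 25.2
```

Call:
apply_moves(
  moves=[
    {"x":0,"y":0.0005,"z":0,"rx":0,"ry":0,"rz":0},
    {"x":0,"y":0,"z":0,"rx":0,"ry":0,"rz":0},
    {"x":0,"y":0,"z":0,"rx":0,"ry":0,"rz":0},
  ],
)

```text
time_s: 24.42
tool_pos: [501.9, 22.8, 135.7]
eef_rot: [[0.976, -0.22, 0.0], [-0.22, -0.976, -0.0], [0.0, 0.0, -1.0]]
force: [-0.3, 2.4, 0.5]
opening: 26.0
```

Call:
apply_moves(
  moves=[
    {"x":0,"y":0.0005,"z":0,"rx":0,"ry":0,"rz":0},
    {"x":0,"y":0,"z":0,"rx":0,"ry":0,"rz":0},
    {"x":0,"y":0,"z":0,"rx":0,"ry":0,"rz":0},
  ],
)

```text
time_s: 24.67
tool_pos: [501.8, 22.3, 135.7]
eef_rot: [[0.976, -0.22, 0.0], [-0.22, -0.976, -0.0], [0.0, 0.0, -1.0]]
force: [0.4, 2.2, -0.3]
opening: 25.6
```

```bash
cat > chk.py <<'E'
from h import *
f=[];y=[]
for i in range(8):
    robot.read_camera('wrist');s=robot.sense();f.append(s['force']);y.append((s['tool_pos'][:2]-[508.46,51.56])@[-.2197,-.9756])
f=np.array(f);print("travel",np.mean(y),"F along",(f[:,:2]@[.2197,.9756]).mean(),"Fmean",f.mean(0),s['time_s'])
E
python3 chk.py
```

```text
travel 30.002196908699908 F along 2.151651120173514 Fmean [-0.01  2.21  0.28] 25.0667
```

Call:
apply_moves(
  moves=[
    {"x":0,"y":0.0005,"z":0,"rx":0,"ry":0,"rz":0},
    {"x":0,"y":0,"z":0,"rx":0,"ry":0,"rz":0},
  ],
)

```text
time_s: 25.23
tool_pos: [501.7, 21.8, 135.7]
eef_rot: [[0.976, -0.22, -0.0], [-0.22, -0.976, -0.0], [-0.0, 0.0, -1.0]]
force: [0.1, 3.3, 0.3]
opening: 25.5
```

```bash
python3 chk.py
```

```text
travel 30.519667408216222 F along 1.9632022534582112 Fmean [0.19 1.97 0.06] 25.6333
```

Call:
apply_moves(
  moves=[
    {"x":0,"y":0.0005,"z":0,"rx":0,"ry":0,"rz":0},
    {"x":0,"y":0,"z":0,"rx":0,"ry":0,"rz":0},
  ],
)

```text
time_s: 25.8
tool_pos: [501.6, 21.4, 135.7]
eef_rot: [[0.976, -0.22, 0.0], [-0.22, -0.976, 0.0], [0.0, -0.0, -1.0]]
force: [-0.7, 3.1, -0.7]
opening: 25.6
```

```bash
python3 chk.py
```

```text
travel 30.882480159830074 F along 2.856564590353344 Fmean [ 0.08  2.91 -0.09] 26.2
```

Call:
apply_moves(
  moves=[
    {"x":0,"y":0.0004,"z":0,"rx":0,"ry":0,"rz":0},
    {"x":0,"y":0,"z":0,"rx":0,"ry":0,"rz":0},
  ],
)

```text
time_s: 26.37
tool_pos: [501.6, 21.3, 135.7]
eef_rot: [[0.976, -0.22, 0.0], [-0.22, -0.976, 0.0], [0.0, -0.0, -1.0]]
force: [-0.1, 4.1, -0.1]
opening: 25.3
```

```bash
python3 chk.py
```

```text
travel 31.038384749353447 F along 4.419578401032562 Fmean [ 0.15  4.5  -0.09] 26.7667
```

Call:
apply_moves(
  moves=[
    {"x":0,"y":-0.0015,"z":0,"rx":0,"ry":0,"rz":0},
    {"x":0,"y":-0.0025,"z":0,"rx":0,"ry":0,"rz":0},
    {"x":0,"y":-0.0025,"z":0,"rx":0,"ry":0,"rz":0},
    {"x":0,"y":-0.0015,"z":0,"rx":0,"ry":0,"rz":0},
    {"x":0,"y":0,"z":0,"rx":0,"ry":0,"rz":0},
    {"x":0,"y":0,"z":0,"rx":0,"ry":0,"rz":0},
  ],
)

```text
time_s: 27.27
tool_pos: [503.2, 28.4, 135.6]
eef_rot: [[0.976, -0.22, -0.0], [-0.22, -0.976, -0.001], [-0.0, 0.001, -1.0]]
force: [-0.1, 0.1, -0.3]
opening: 25.6
```

Call:
apply_moves(
  moves=[
    {"x":0,"y":0,"z":-0.01,"rx":0,"ry":0,"rz":0},
    {"x":0,"y":0,"z":-0.025,"rx":0,"ry":0,"rz":0},
    {"x":0,"y":0,"z":-0.03,"rx":0,"ry":0,"rz":0},
    {"x":0,"y":0,"z":-0.03,"rx":0,"ry":0,"rz":0},
    {"x":0,"y":0,"z":-0.03,"rx":0,"ry":0,"rz":0},
    {"x":0,"y":0,"z":-0.025,"rx":0,"ry":0,"rz":0},
    {"x":0,"y":0,"z":-0.02,"rx":0,"ry":0,"rz":0},
    {"x":0,"y":0,"z":0,"rx":0,"ry":0,"rz":0},
    {"x":0,"y":0,"z":0,"rx":0,"ry":0,"rz":0},
    {"x":0,"y":0,"z":0,"rx":0,"ry":0,"rz":0},
    {"x":0,"y":0,"z":0,"rx":0,"ry":0,"rz":0},
  ],
)

```text
time_s: 28.18
tool_pos: [502.4, 28.5, 304.5]
eef_rot: [[0.976, -0.22, -0.002], [-0.22, -0.976, -0.0], [-0.002, 0.001, -1.0]]
force: [0.2, 0.1, -0.3]
opening: 25.5
```

```bash
python3 -c "
from h import *
look('w10',168,182)
for n in ['scene','side']: ext(n,[(45,56),(95,111),(168,182)],(508.9,51.5),-12.7,'end_'+n)
f=np.load('w10.npz');W=world(f['d'],f['K'],f['o'],f['R'])
for lo,hi in [(112,128),(57,70)]:
    m=(W[...,2]>lo)&(W[...,2]<hi)&(np.hypot(W[...,0]-509,W[...,1]-50)<125);t=np.radians(-12.7);l=(W[m][:,:2]-[508.9,51.5])@np.array([[np.cos(t),-np.sin(t)],[np.sin(t),np.cos(t)]]);print(lo,m.sum(),np.percentile(l,[1,99],axis=0))
"
```

```text
comp [ 176  119  168  112 4487] 175.17775903965293 rect [503.31  27.78 160.   115.7   77.33]
tcp [502.44  28.48 304.53] yaw -12.70642734248683 F [ 0.15  0.13 -0.27] q [   7.52    5.38  -16.85  101.15    1.62   73.85 -112.42]
scene 45 56 183 rect [541.16  26.75 158.57  54.44  75.93] loc x [10.26 63.29] loc y [-95.97  61.19]
scene 95 111 276 rect [559.31  37.93 156.98  44.57  86.62] loc x [20.46 62.81] loc y [-80.18  78.09]
scene 168 182 764 rect [505.93  26.22 159.77 118.72  77.65] loc x [-55.83  61.55] loc y [-104.99   54.42]
side 45 56 196 rect [449.76  51.39 159.33  13.88  73.26] loc x [-60.24 -48.2 ] loc y [-91.55  66.22]
side 95 111 574 rect [507.07  53.63 160.98 116.96  77.25] loc x [-60.33  55.08] loc y [-76.79  82.07]
side 168 182 672 rect [502.61  29.61 161.9  119.55  77.39] loc x [-60.15  56.96] loc y [-103.37   57.51]
112 7894 [[-50.78 -93.6 ]
 [ 57.88  78.42]]
57 133 [[ 55.29 -93.81]
 [ 58.06  61.72]]
```

View pics/end_side.png

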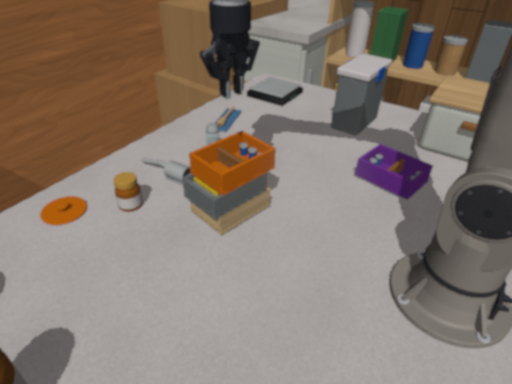

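```bash
python3 -c "
from workcell import robot
print(robot.sign_off(), robot.sense()['time_s'])"
```

```text
the job is handed in; nothing more can be done
the job is handed in; nothing more can be done
```

The zigzag stack is built and handed in, with about 29 s used of the 72 s allowed. The salt shaker stood at the -y end, so I stepped the grey tray towards +y and the orange tray towards -y.

- **Grey tray:** I lowered it centred onto the base, let go and pushed it. It stalled against the bar with the force rising to about 10 N. It ended 15.3 mm off centre, against about 15.1 mm predicted from the bar's position in the picture. Its yaw is within 0.1° of the base tray's.
- **Orange tray:** I lowered it centred onto the grey tray, let go and pushed it. The force rose from about 2 to 4.4 N as it stalled, and I stopped below the 5 N that would shift the grey tray. It stands squarely, in line with the grey tray to within 0.1°.
- **Last views:** the base and grey trays had not shifted measurably, and all tray tops are at the expected heights (65, 120 and 175 mm). I never went near the shaker, jar, scoop or purple tray; I did not re-measure their positions.

**Small disagreement:** the orange tray's final offset reads 24.4 mm by camera, 23.8 mm by arm travel and 23.2 mm by prediction. That is within calibration error, so I trusted the force stall. The compressed bars themselves are hidden under the trays, so I could not check them by sight.

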